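Unscrew the sprung cap of a gas-drying filter

ROBOT

A 6-joint arm with a two-finger parallel gripper is mounted at the origin on a cart in front of the work surface, level with it; the furniture and walls round the work are solid. World frame = base frame: x ahead of the robot, y to its left, z up, the work surface at z = 0. Lengths are in m, angles in rad, forces in N, time in s.
With the tool pointing down it reaches from about 0.425 to 0.95 m from the base axis. Payload 3.5 kg.
Tool frame: the origin (TCP) lies on the centre line of the jaws, within the pads' length; the fingertips stand 14 mm ahead of it and the grasp point (between the pads) lies 5 mm behind it (ctrl.finger_overhang is the distance from the TCP to the fingertips, in m); z points along the fingers, y is the line along which they close (so a half turn about z gives the same grasp; the last joint's range is limited). The gripper opens to 85 mm and grips with 20 to 120 N. Pads are 22 mm wide; open, the fingers measure 114 mm over their backs; the gripper's body (76 mm by 85 mm) begins 54 mm behind the grasp point. The pads swing forward as they close: fully open they stand 13 mm farther back than shut.
Start: joints at [0.973, 0.286, 1.577, -0, 1.279, -0.15], TCP at [0.292, 0.608, 0.245] pointing down, gripper open.
Joint ranges: [-2.77, 2.77], [-0.9, 2.22], [0.21, 2.48], [-1.53, 4.67], [0.24, 2.81], [-2.84, 2.84]. Speed limits (rad/s): [2.79, 2.79, 3.14, 3.14, 3.14, 3.14].

INTERFACE

Orientations are given as a unit quaternion [x, y, z, w].
In Python, from plant import ctrl gives the robot as it stands.
- The arm moves only by the tool send_rows, never from a script. Its argument "moves" is text: rows parted by semicolons, each of 7 numbers parted by spaces: the turn, a rotation vector about the tool's x, y, z in units of 360 degrees (1.0 is 360 degrees), then the shift along the tool's x, y, z in units of 20 cm (1.0 is 20 cm), then the gripper's target within -1 to 1 (fully open at 1, half-way at 0, shut at -1). A call has 1 to 12 rows; each row is the pose to reach, as a shift and turn from the pose commanded when the call began, along the tool's axes at that moment, turning the shorter way round; what a row does not reach only later rows make up. A row lasts 1/8 s, in which the tool goes at most 62.5 mm and 10.7 degrees, less where a joint would pass 70% of its speed; a pose out of reach is approached as far as the arm can. A call with a number of a shift or a turn outside -1 to 1 is refused whole. A call with a gripper value outside its range is refused whole. The fingers move at their own pace and stop on an object; "newtons" is the grip in N (left out, the last holds). Time passes only in rows, so rows that repeat a pose let the fingers close. It gives the time, the measured TCP pose, the force, the opening and the grip force at its end, in the units of the state.
- ctrl.get_state(): the state, without advancing time (a new reading comes with each control period).
- ctrl.read_camera(name): name is "side" or "top"; returns a dict with "image" (420x560x3 uint8, red, green, blue), "fovy" (degrees; the focal length in pixels is half the picture's height over the tangent of half this angle, whatever the lens; pixels are square), "cx", "cy" (the principal point, pixels), "distortion" ([k1, k2, p1, p2, k3] as OpenCV has them; the pictures are not rectified), "extrinsics" (4x4, takes a point from camera to world coordinates). Camera axes: x right, y up, looking along -z (the intrinsics and any distortion apply to the point x, -y, -z); pixel columns grow to the right and rows downward; lengths in m; the calibration is good to about 2 mm. A picture is of the moment at which its call begins. There is no depth.
- ctrl.sign_off(): hands the job in; it is judged then, once.
The state is a dict: "time": time; "qpos": joint angles; "dq": joint speeds; "joint_efforts": joint torques, N m; "eef_pos": TCP position; "tcp_rot": TCP orientation; "contact_force": force on the tool from outside, world axes, zero at the start; "wrist_torque": the same for the moment, N m; "opening": opening from 0.0 (shut) to 1.0 (fully open); "finger_force": force on a finger pad.
Only numpy, scipy, OpenCV 4.12 (cv2) and the standard library are available. Lean on these libraries where they do the work, as an engineer would, in place of code of your own. Each camera call takes 0.05 s, during which the arm holds its last target. There are 200 camera calls.

TASK

Open the gas-drying filter for its cartridge change: unscrew the black ribbed cap from the sloping filter anticlockwise, about one and a quarter turns, regripping it as needed, and keep hold of it as it comes free, because the sprung cartridge pushes it off. Then set the cap down gently, mouth down, in the steel parts tray, and leave the dropper bottle and the jar where they are.

Things in the scene. Friction and masses are not known exactly. Their poses are not given: they have to be found in the camera images.
- cap_centre (a point): Centre of the loose black ribbed screw cap, a round cup 60 mm in diameter and 52 mm high: solid top 16 mm, below it a hollow skirt open at the bottom. Point on its axis, half-way up (26 mm from the rim and from the top). z points from the mouth to the top, along the filter's axis while screwed on. 0.12 kg. Any grip across the diameter will do.
- filter_neck (a point): On the filter's axis at the shoulder where the seated cap's rim rests; fixed. z points up along the axis, which leans 35 deg from vertical towards the stand's front (the robot's side). Seated, the cap centre lies 26.5 mm along z. Right-hand thread: anticlockwise seen from the top unscrews, rise 21 mm a turn, free after 1.25 turns (450 deg, rise 26 mm). The shoulder is 64 mm in diameter.
- cartridge (a joint): Sprung white cartridge in the 43 mm wide, 35 mm long neck, under the cap: travel along the axis in m, 0 with the cap seated, 0.032 fully up. It pushes the cap outwards with about 8 N seated and 3.5 N as the thread ends, so the thread does not turn by itself but a cap let go of at its end jumps off. The cap must rise 68 mm along the axis to clear it.
- filter_stand: The filter's grey foot plate, 136 x 114 mm, screwed down; origin at its middle on the bench, front faces -x. On it an aluminium tube 58 mm thick and 115 mm long leans to its -x. Gas lines on both sides lie within the plate's width, below the shoulder.
- parts_tray: Shallow steel tray, fixed, 130 (x) by 160 (y) mm, walls 16 mm high and 3 mm thick. Origin at the centre of its underside, on the bench; its inner floor is 3 mm above the bench.
- leak_bottle: Small white dropper bottle with a tapered top, 32 mm wide, 98 mm tall, standing loose on the bench near the filter; bystander. Origin under its centre.
- septa: Small brown jar with a white lid, 45 mm wide, 55 mm tall, standing loose on the bench near the filter; bystander. Origin under its centre.
There are look-alikes about, which are no part of the job. Of the things shaped like the part that bears cap_centre, the black one is meant.

How it is judged:
By the outcome, as a careful person would: the job done as asked, in the order asked, and still so for the second after the job is handed in, with the robot touching nothing.
It also fails if it takes over 64 s, if anything falls off the work surface, if the arm or the gripper's body presses on something with over 40 N, if the wrist force passes 120 N, or if a joint passes its speed limit or range.

## Working session

There is one attempt and no reset: what is moved stays moved. The work goes in short steps, Python scripts to look and compute and a tool call to move; the robot and the scene stay as the last step left them, time stands still between calls to the robot, and variables do not carry over. Pictures are saved under pics/ and viewed, at most 10 in all, crops included, and the job is handed in when it is done.

Besides the shell and the picture viewer there is one more tool, called after ">>>" by a JSON object that holds its "name" and its "arguments", one argument or row to a line. send_rows: Moves the arm, as the interface text tells. Its arguments: {"type":"object","properties":{"moves":{"type":"string"},"newtons":{"type":"number"}},"required":["moves"]}

```bash
mkdir -p pics; ls
python3 - <<'E'
from plant import ctrl
import cv2,numpy as np
s=ctrl.get_state();print(s)
for n in("side","top"):
    c=ctrl.read_camera(n);cv2.imwrite(f"pics/{n}0.png",cv2.cvtColor(c["image"],cv2.COLOR_RGB2BGR))
    print(n,c["fovy"],c["cx"],c["cy"],c["distortion"],np.round(c["extrinsics"],4).tolist())
E
```

```text
pics
{'time': 0.0, 'qpos': array([ 9.72961276e-01,  2.87188543e-01,  1.57816098e+00,  9.93046972e-06,
        1.27855655e+00, -1.49958302e-01]), 'dq': array([ 0.00100615,  0.00155794,  0.00157469,  0.00078044, -0.00072535,
       -0.00075911]), 'joint_efforts': array([ 6.91148216e-05, -4.05987775e+01, -2.92622334e+01, -1.28680344e-04,
        5.71511730e-03, -2.19844132e-06]), 'eef_pos': array([0.29191083, 0.60794222, 0.24394053]), 'tcp_rot': array([ 2.22072622e-01,  9.75029442e-01, -1.07505829e-03, -4.26908000e-04]), 'contact_force': array([-0.36799845, -0.08410656, -0.02571199]), 'wrist_torque': array([ 0.01188702, -0.00958351,  0.02161208]), 'finger_force': 0.0, 'opening': 0.9987408471938651}
side 43.2025126593958 270.3390187850797 213.90066743806173 [-0.16040202  0.          0.          0.          0.        ] [[-0.9999, 0.0101, -0.0058, 0.539], [-0.0097, -0.4479, 0.894, 0.9778], [0.0065, 0.894, 0.448, 0.5303], [0.0, 0.0, 0.0, 1.0]]
top 49.605358910739575 279.8197510401666 201.07980751544034 [0.04302666 0.         0.         0.         0.        ] [[0.0071, 0.9802, -0.1977, 0.3936], [-1.0, 0.0067, -0.003, 0.1498], [-0.0016, 0.1977, 0.9803, 0.9639], [0.0, 0.0, 0.0, 1.0]]
```

View pics/side0.png

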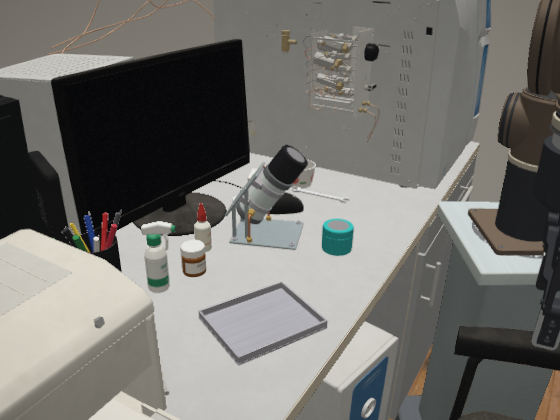

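View pics/top0.png

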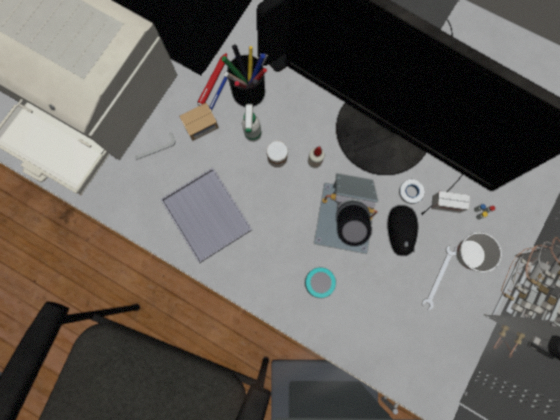

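The side view shows the black cap at about (288,158), with the plate at (267,233) and the tray at (262,320). The teal cap at (337,236) is a look-alike. In the top view the cap is at about (354,225) and the tray at (206,215). I'll enlarge both.

Run:
```python
import cv2
a=cv2.imread("pics/side0.png")[135:255,180:340];cv2.imwrite("pics/s1.png",cv2.resize(a,None,fx=5,fy=5,interpolation=cv2.INTER_CUBIC))
a=cv2.imread("pics/top0.png")[140:270,240:400];cv2.imwrite("pics/t1.png",cv2.resize(a,None,fx=4.5,fy=4.5,interpolation=cv2.INTER_CUBIC))
```

```text
(no output)
```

View pics/s1.png

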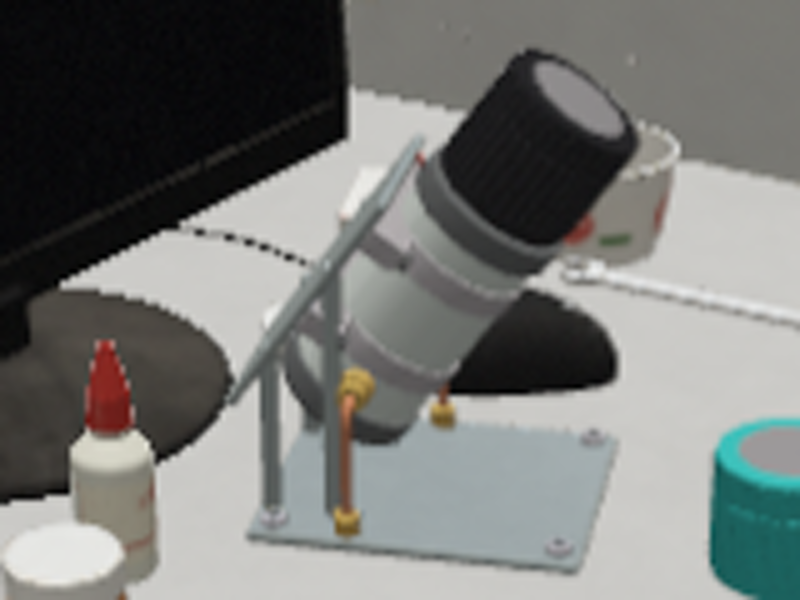

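View pics/t1.png

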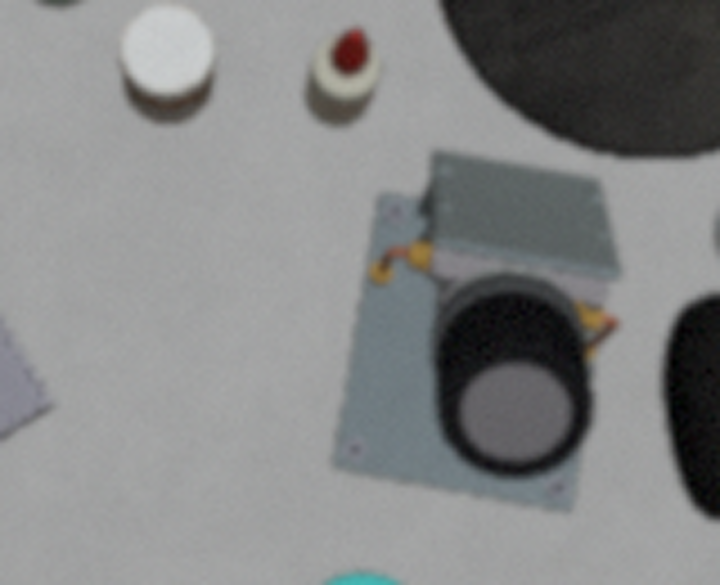

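```bash
cat > h.py <<'E'
import cv2,numpy as np
from scipy.optimize import least_squares
from scipy.spatial.transform import Rotation as R
CAM={}
def cam(c):
    h=c["image"].shape[0];f=h/2/np.tan(np.radians(c["fovy"]/2))
    return np.array([[f,0,c["cx"]],[0,f,c["cy"]],[0,0,1]]),np.array(c["distortion"]),np.array(c["extrinsics"])
def proj(C,P):
    K,d,E=C;p=(np.atleast_2d(P)-E[:3,3])@E[:3,:3]*[1,-1,-1]
    return cv2.projectPoints(p,np.zeros(3),np.zeros(3),K,d)[0][:,0]
def ray(C,uv,z):
    K,d,E=C;n=cv2.undistortPoints(np.array([[uv]],float),K,d)[0,0]
    v=E[:3,:3]@[n[0],-n[1],-1];return E[:3,3]+v*(z-E[2,3])/v[2]
S=lambda u,v:(179.6+u/5,134.6+v/5)
T=lambda u,v:(239.6+u/4.5,139.6+v/4.5)
def axes(y):
    X=np.array([np.cos(y),np.sin(y),0]);Y=np.array([-X[1],X[0],0]);a=np.radians(35)
    Z=np.cos(a)*np.array([0,0,1])-np.sin(a)*X
    return X,Y,Z
E
python3 - <<'E'
from h import *
from plant import ctrl
import pickle
c={n:ctrl.read_camera(n) for n in("side","top")}
C={n:cam(c[n]) for n in c};pickle.dump(C,open("C.pkl","wb"))
def model(q):
    x,y,w,t,dx,dz=q;X,Y,Z=axes(w);o=np.array([x,y,0])
    cor=lambda a,b:o+a*.068*X+b*.057*Y+[0,0,t]
    n=o+dx*X+[0,0,dz]
    return cor,n,X,Y,Z
obsS=[(-1,1,580,570),(-1,-1,617,438),(1,1,250,537)]
obsT=[(1,1,380,192),(-1,1,334,466),(-1,-1,573,511)]
def res(q):
    cor,n,X,Y,Z=model(q);r=[]
    for a,b,u,v in obsS:r.append(proj(C["side"],cor(a,b))[0]-S(u,v))
    for a,b,u,v in obsT:r.append(proj(C["top"],cor(a,b))[0]-T(u,v))
    for C_,o in((C["side"],S(582,98)),(C["top"],T(516,412))):r.append(2*(proj(C_,n+.0525*Z)[0]-o))
    return np.ravel(r)
g=ray(C["top"],T(470,360),0)
s=least_squares(res,[g[0],g[1],0,.005,-.03,.13]);q=s.x
print(np.round(q,4),np.round(s.fun,1))
cor,n,X,Y,Z=model(q);print("neck",n,"Z",Z,"seated centre",n+.0265*Z)
th=np.linspace(0,2*np.pi,60)
X2=np.cross(Y,Z)
ims=[]
for k in C:
    im=cv2.resize(cv2.cvtColor(c[k]["image"],cv2.COLOR_RGB2BGR),None,fx=5,fy=5,interpolation=cv2.INTER_CUBIC)
    for h,rr in((.0005,.03),(.0525,.03),(0,.032)):
        P=n+h*Z+rr*(np.cos(th)[:,None]*X2+np.sin(th)[:,None]*Y)
        cv2.polylines(im,[np.int32((proj(C[k],P)+.5)*5)],True,(0,0,255) if h else (0,255,0),1)
    P=[cor(a,b) for a,b in((1,1),(1,-1),(-1,-1),(-1,1))];cv2.polylines(im,[np.int32((proj(C[k],P)+.5)*5)],True,(255,0,0),1)
    u,v=np.int32(proj(C[k],n+.02*Z)[0]*5);ims.append(im[v-200:v+400,u-200:u+200])
cv2.imwrite("pics/ov.png",np.hstack(ims))
for nm,p,z in(("tray",(206.5,216.5),.016),("bottle",T(343,78),.07),("jar",T(168,50),.055),("teal",(321,283),.05)):print(nm,ray(C["top"],p,z))
for p in((163,208),(210,170),(250,229),(202,261)):print("traycorner",ray(C["top"],p,.016))
print("tray side",ray(C["side"],(262.5,319),.016))
E
```

```text
[ 0.5522  0.0132 -0.1735  0.0056 -0.0246  0.1369] [-0.1 -0.   0.  -0.  -1.5 -0.1 -0.2  0.1 -0.4  0.8  0.2  0.6 -1.3 -0.2
  0.1  1.3]
neck [0.52799578 0.01742412 0.13691939] Z [-0.56496626  0.09901037  0.81915204] seated centre [0.51302418 0.0200479  0.15862692]
tray [0.55054097 0.30718887 0.016     ]
bottle [0.66652225 0.07948562 0.07      ]
jar [0.6840806  0.15928493 0.055     ]
teal [0.41338516 0.06996539 0.05      ]
traycorner [0.56818512 0.39972067 0.016     ]
traycorner [0.65212536 0.30359827 0.016     ]
traycorner [0.52453582 0.21484727 0.016     ]
traycorner [0.45722933 0.31273653 0.016     ]
tray side [0.55436353 0.31733018 0.016     ]
```

View pics/ov.png

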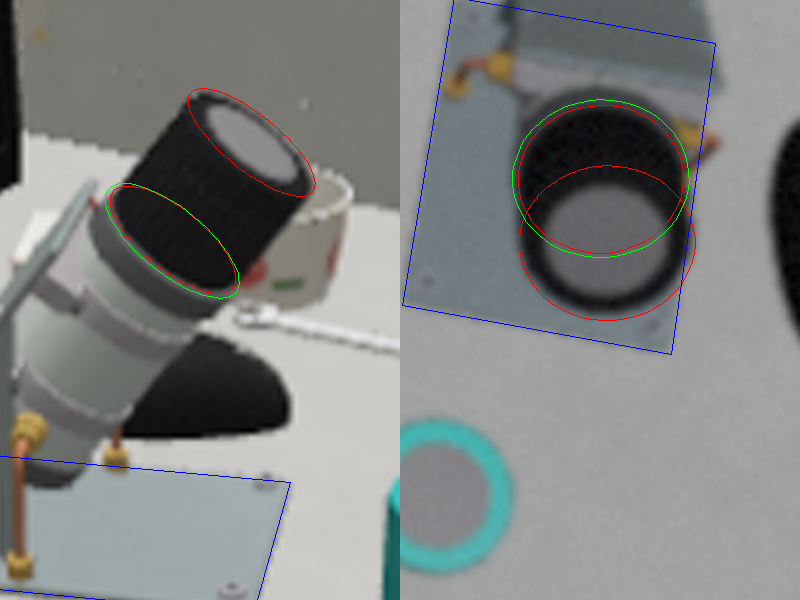

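The overlay fits to about 1–2 mm. I'll start moving, rolling joint 6 up and heading towards the filter.

>>> {"name": "send_rows", "arguments": {
  "moves": "0 0 0.333 -0.66 -0.68 -0.2 1;0 0 0.333 -0.66 -0.68 -0.2 1;0 0 0.333 -0.66 -0.68 -0.2 1;0 0 0.333 -0.66 -0.68 -0.2 1;0 0 0.333 -0.66 -0.68 -0.2 1;0 0 0.333 -0.66 -0.68 -0.2 1;0 0 0.333 -0.66 -0.68 -0.2 1;0 0 0.333 -0.66 -0.68 -0.2 1;0 0 0.333 -0.66 -0.68 -0.2 1;0 0 0.333 -0.66 -0.68 -0.2 1;0 0 0.333 -0.66 -0.68 -0.2 1;0 0 0.333 -0.66 -0.68 -0.2 1",
  "newtons": 60
}}

```text
time: 1.7
eef_pos: [0.3522, 0.4286, 0.2851]
tcp_rot: [0.955, 0.296, -0.0, 0.0]
contact_force: [-0.1, -0.8, -0.1]
opening: 0.999
finger_force: 0.0
```

```bash
cat >> h.py <<'E'
NECK=np.array([.5280,.0174,.1369]);W=-.1735
def tool(h,phi,neck=NECK):
    X,Y,Z=axes(W);z=-Z;x=np.cos(phi)*Y+np.sin(phi)*np.cross(z,Y)
    return neck+h*Z,R.from_matrix(np.stack([x,np.cross(z,x),z],1))
def go(p,Rt):
    from plant import ctrl
    s=ctrl.get_state();R0=R.from_quat(s["tcp_rot"])
    print("t",round(s["time"],2),"q",np.round(s["qpos"],2),"pos",np.round(s["eef_pos"],4),"F",np.round(s["contact_force"],1),"Ftool",np.round(R0.inv().apply(s["contact_force"]),1),"op",round(s["opening"],3),"ff",s["finger_force"])
    rv=(R0.inv()*Rt).as_rotvec()/2/np.pi
    print("row",np.round(rv,4),np.round(R0.inv().apply(p-s["eef_pos"])/.2,4),"deg",360*np.linalg.norm(rv))
E
python3 -c "
from h import *
for f in (1.9,2.2,2.5): go(*tool(.08,f))"
```

```text
t 1.7 q [ 0.7  -0.01  1.83 -0.    1.32  1.67] pos [0.3522 0.4286 0.2851] F [-0.1 -0.8 -0.1] Ftool [-0.5  0.6  0.1] op 0.999 ff 0.0
row [-0.0226  0.0997  0.1701] [-0.6036  2.0317  0.4138] deg 71.4486955103378
t 1.7 q [ 0.7  -0.01  1.83 -0.    1.32  1.67] pos [0.3522 0.4286 0.2851] F [-0.1 -0.8 -0.1] Ftool [-0.5  0.6  0.1] op 0.999 ff 0.0
row [-0.0077  0.1052  0.2161] [-0.6036  2.0317  0.4138] deg 86.57288948651885
t 1.7 q [ 0.7  -0.01  1.83 -0.    1.32  1.67] pos [0.3522 0.4286 0.2851] F [-0.1 -0.8 -0.1] Ftool [-0.5  0.6  0.1] op 0.999 ff 0.0
row [0.0085 0.1094 0.2619] [-0.6036  2.0317  0.4138] deg 102.24069314273322
```

>>> {"name": "send_rows", "arguments": {
  "moves": "-0.004 0.052 0.108 -0.3 1 0 1;-0.004 0.052 0.108 -0.3 1 0 1;-0.004 0.052 0.108 -0.3 1 0 1;-0.004 0.052 0.108 -0.3 1 0 1;-0.004 0.052 0.108 -0.3 1 0 1;-0.004 0.052 0.108 -0.3 1 0 1"
}}

```text
time: 2.45
eef_pos: [0.416, 0.2304, 0.2856]
tcp_rot: [0.986, -0.039, 0.156, -0.036]
contact_force: [0.1, 0.3, 0.1]
opening: 1.0
finger_force: 0.0
```

```bash
python3 -c "
from h import *
go(*tool(.08,2.2));go(*tool(.11,2.2))"
```

```text
t 2.45 q [ 0.31 -0.37  2.16 -0.05  1.03  1.98] pos [0.416  0.2304 0.2856] F [0.1 0.3 0.1] Ftool [ 0.1 -0.3 -0.1] op 1.0 ff 0.0
row [-0.0035  0.0531  0.1086] [0.2809 1.0317 0.4388] deg 43.547788611167135
t 2.45 q [ 0.31 -0.37  2.16 -0.05  1.03  1.98] pos [0.416  0.2304 0.2856] F [0.1 0.3 0.1] Ftool [ 0.1 -0.3 -0.1] op 1.0 ff 0.0
row [-0.0035  0.0531  0.1086] [0.2366 1.0125 0.2968] deg 43.547788611167135
```

>>> {"name": "send_rows", "arguments": {
  "moves": "-0.0035 0.053 0.1086 0.25 1 0.35 1;-0.0035 0.053 0.1086 0.25 1 0.35 1;-0.0035 0.053 0.1086 0.25 1 0.35 1;-0.0035 0.053 0.1086 0.25 1 0.35 1;-0.0035 0.053 0.1086 0.25 1 0.35 1;-0.0035 0.053 0.1086 0.25 1 0.35 1;-0.0035 0.053 0.1086 0.25 1 0.35 1"
}}

```text
time: 3.32
eef_pos: [0.4719, 0.0316, 0.2188]
tcp_rot: [0.878, -0.372, 0.293, -0.068]
contact_force: [-1.2, 0.8, -0.5]
opening: 1.001
finger_force: 0.0
```

```bash
python3 -c "
from h import *
go(*tool(.08,2.2));go(*tool(.027,2.2))"
```

```text
t 3.33 q [-0.14 -0.47  2.4  -0.04  0.59  2.26] pos [0.4719 0.0316 0.2188] F [-1.2  0.8 -0.5] Ftool [-1.4  0.3 -0.3] op 1.001 ff 0.0
row [-0.0002 -0.0001  0.0001] [0.0139 0.0167 0.101 ] deg 0.06935797665972929
t 3.33 q [-0.14 -0.47  2.4  -0.04  0.59  2.26] pos [0.4719 0.0316 0.2188] F [-1.2  0.8 -0.5] Ftool [-1.4  0.3 -0.3] op 1.001 ff 0.0
row [-0.0002 -0.0001  0.0001] [0.0138 0.017  0.366 ] deg 0.06935797665972929
```

>>> {"name": "send_rows", "arguments": {
  "moves": "0 0 0 0.014 0.017 0.1 1;0 0 0 0.014 0.017 0.2 1;0 0 0 0.014 0.017 0.3 1;0 0 0 0.014 0.017 0.366 1;0 0 0 0.014 0.017 0.366 1"
}}

```text
time: 3.95
eef_pos: [0.5121, 0.0196, 0.1573]
tcp_rot: [0.878, -0.373, 0.292, -0.068]
contact_force: [0.1, -0.2, 0.0]
opening: 0.998
finger_force: 0.0
```

Run:
```python
from h import *
from plant import ctrl
go(*tool(.027,2.2))
ims=[]
for k,(v,u) in {"side":(160,270),"top":(220,350)}.items():
    im=cv2.cvtColor(ctrl.read_camera(k)["image"],cv2.COLOR_RGB2BGR)[v-75:v+75,u-50:u+50];ims.append(cv2.resize(im,None,fx=4,fy=4,interpolation=cv2.INTER_CUBIC))
cv2.imwrite("pics/g1.png",np.hstack(ims))
```

```text
t 3.95 q [-0.15 -0.24  2.37 -0.03  0.41  2.24] pos [0.5121 0.0196 0.1573] F [ 0.1 -0.2  0. ] Ftool [0.3 0.1 0.1] op 0.998 ff 0.0
row [ 0.0002  0.0002 -0.0001] [ 0.004  -0.0066 -0.0054] deg 0.11917906090435967
```

View pics/g1.png

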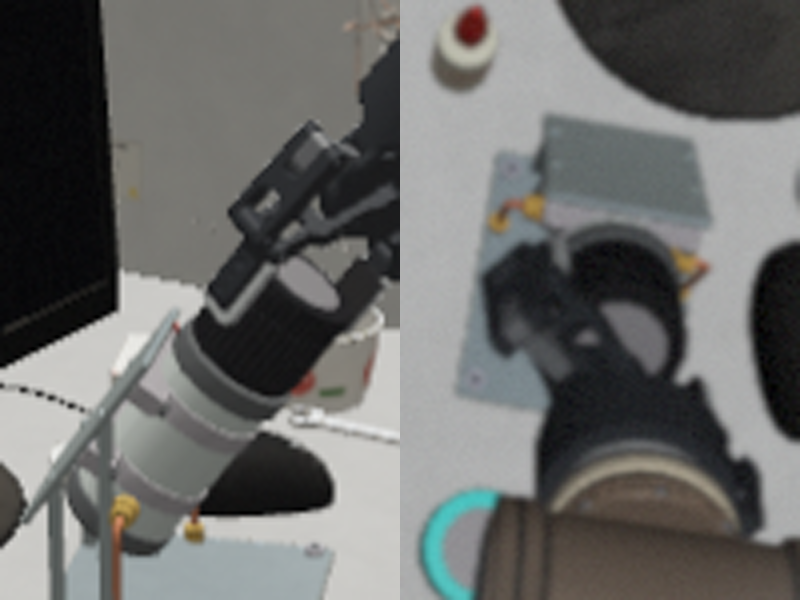

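The fingers straddle the cap, left pad at (225,300) in the side crop. Next I close and read the centring force.

>>> {"name": "send_rows", "arguments": {
  "moves": "0 0 0 0 0 0 -1;0 0 0 0 0 0 -1;0 0 0 0 0 0 -1;0 0 0 0 0 0 -1;0 0 0 0 0 0 -1;0 0 0 0 0 0 -1",
  "newtons": 40
}}

```text
time: 4.8
eef_pos: [0.5125, 0.019, 0.1587]
tcp_rot: [0.877, -0.374, 0.294, -0.068]
contact_force: [-3.7, 4.4, 5.0]
opening: 0.695
finger_force: 43.4
```

```bash
python3 -c "
from h import *
go(*tool(.027,2.2))"
```

```text
t 4.8 q [-0.16 -0.25  2.37 -0.03  0.4   2.24] pos [0.5125 0.019  0.1587] F [-3.7  4.4  5. ] Ftool [-2.7 -2.6 -6.6] op 0.695 ff 43.37439626455307
row [-0.0001 -0.0003 -0.0005] [-0.0025 -0.0049 -0.0011] deg 0.20214792023482944
```

>>> {"name": "send_rows", "arguments": {
  "moves": "0 0 0 0 0 0 -1;0 0 -0.025 0 0 -0.0026 -1;0 0 -0.05 0 0 -0.0053 -1;0 0 -0.075 0 0 -0.0079 -1;0 0 -0.1 0 0 -0.0105 -1;0 0 -0.125 0 0 -0.0131 -1;0 0 -0.15 0 0 -0.0158 -1;0 0 -0.15 0 0 -0.0158 -1",
  "newtons": 80
}}

```text
time: 5.8
eef_pos: [0.5113, 0.0192, 0.1619]
tcp_rot: [0.951, 0.065, 0.293, 0.073]
contact_force: [-2.1, 4.3, 5.0]
opening: 0.682
finger_force: 84.2
```

Run:
```python
from h import *
from plant import ctrl
go(*tool(.027+.00315,2.2-.15*2*np.pi))
print(ctrl.get_state()["wrist_torque"])
```

```text
t 5.8 q [-0.16 -0.26  2.37 -0.03  0.41  1.3 ] pos [0.5113 0.0192 0.1619] F [-2.1  4.3  5. ] Ftool [ 1.7 -3.5 -5.8] op 0.682 ff 84.18234139680862
row [ 0.0003 -0.0005 -0.0003] [-0.0011 -0.0063 -0.0002] deg 0.22570518161837327
[0.59764394 0.08846989 0.50283791]
```

>>> {"name": "send_rows", "arguments": {
  "moves": "0 0 -0.028 0 0 -0.0029 -1;0 0 -0.056 0 0 -0.0058 -1;0 0 -0.083 0 0 -0.0087 -1;0 0 -0.111 0 0 -0.0117 -1;0 0 -0.139 0 0 -0.0146 -1;0 0 -0.167 0 0 -0.0175 -1;0 0 -0.194 0 0 -0.0204 -1;0 0 -0.222 0 0 -0.0233 -1;0 0 -0.25 0 0 -0.0262 -1;0 0 -0.278 0 0 -0.0292 -1;0 0 -0.3 0 0 -0.0315 -1;0 0 -0.3 0 0 -0.0315 -1"
}}

```text
time: 7.3
eef_pos: [0.5071, 0.0197, 0.1662]
tcp_rot: [0.507, 0.808, 0.113, 0.279]
contact_force: [-2.2, 3.6, 5.5]
opening: 0.681
finger_force: 84.3
```

>>> {"name": "send_rows", "arguments": {
  "moves": "0 0 -0.028 0 0 -0.0029 -1;0 0 -0.056 0 0 -0.0058 -1;0 0 -0.083 0 0 -0.0087 -1;0 0 -0.111 0 0 -0.0117 -1;0 0 -0.139 0 0 -0.0146 -1;0 0 -0.167 0 0 -0.0175 -1;0 0 -0.194 0 0 -0.0204 -1;0 0 -0.222 0 0 -0.0233 -1;0 0 -0.25 0 0 -0.0262 -1;0 0 -0.278 0 0 -0.0292 -1;0 0 -0.3 0 0 -0.0315 -1;0 0 -0.3 0 0 -0.0315 -1"
}}

```text
time: 8.8
eef_pos: [0.5035, 0.0199, 0.1712]
tcp_rot: [-0.354, 0.885, -0.159, 0.256]
contact_force: [-0.9, -0.4, 4.2]
opening: 0.684
finger_force: 84.5
```

Run:
```python
from h import *
from plant import ctrl
go(*tool(.027+.0158,2.2-.75*2*np.pi))
ims=[]
for k,(v,u) in {"side":(160,270),"top":(220,350)}.items():
    im=cv2.cvtColor(ctrl.read_camera(k)["image"],cv2.COLOR_RGB2BGR)[v-75:v+75,u-50:u+50];ims.append(cv2.resize(im,None,fx=4,fy=4,interpolation=cv2.INTER_CUBIC))
cv2.imwrite("pics/g2.png",np.hstack(ims))
```

```text
t 8.8 q [-0.16 -0.29  2.38 -0.03  0.44 -2.47] pos [0.5035 0.0199 0.1712] F [-0.9 -0.4  4.2] Ftool [-0.6 -1.8 -3.9] op 0.684 ff 84.54569086432457
row [-0.0003 -0.0001 -0.001 ] [-0.0083  0.0034 -0.0031] deg 0.37286894072235294
```

View pics/g2.png

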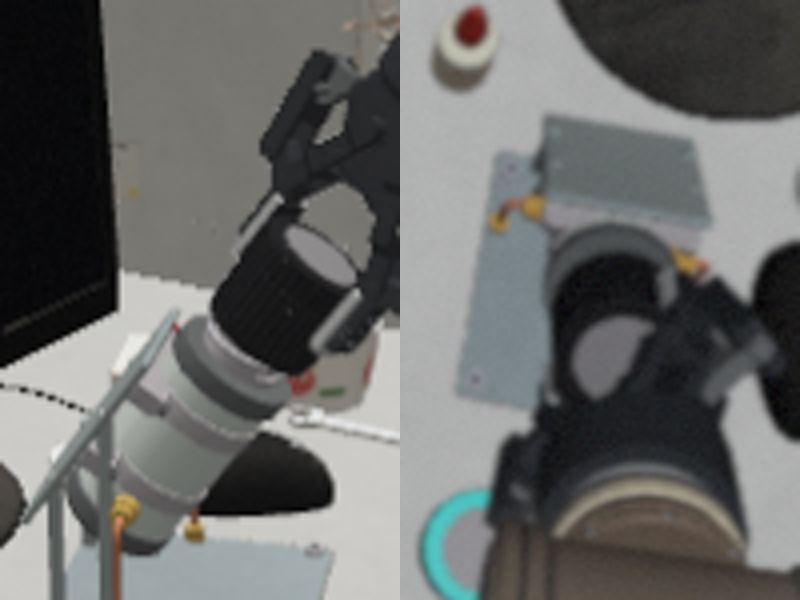

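The cap has risen about 15 mm and the neck shows silver under it at (240,350). Now I release it, wind back 270° and regrip.

>>> {"name": "send_rows", "arguments": {
  "moves": "0 0 0 0 0 0 1;0 0 0 0 0 0 1;0 0 0 0 0 0 1;0 0 0 0 0 0 1;0 0 0.028 0 0 0 1;0 0 0.056 0 0 0 1;0 0 0.083 0 0 0 1;0 0 0.111 0 0 0 1;0 0 0.139 0 0 0 1;0 0 0.167 0 0 0 1;0 0 0.194 0 0 0 1;0 0 0.22 0 0 0 1"
}}

```text
time: 10.4
eef_pos: [0.503, 0.0204, 0.1706]
tcp_rot: [0.292, 0.908, 0.041, 0.298]
contact_force: [-0.5, -0.1, 0.8]
opening: 1.003
finger_force: 0.0
```

>>> {"name": "send_rows", "arguments": {
  "moves": "0 0 0.028 0 0 0 1;0 0 0.056 0 0 0 1;0 0 0.083 0 0 0 1;0 0 0.111 0 0 0 1;0 0 0.139 0 0 0 1;0 0 0.167 0 0 0 1;0 0 0.194 0 0 0 1;0 0 0.222 0 0 0 1;0 0 0.25 0 0 0 1;0 0 0.278 0 0 0 1;0 0 0.306 0 0 0 1;0 0 0.33 0 0 0 1"
}}

```text
time: 11.9
eef_pos: [0.503, 0.0204, 0.1705]
tcp_rot: [0.93, 0.211, 0.277, 0.117]
contact_force: [-0.7, -0.2, 0.0]
opening: 1.0
finger_force: 0.0
```

>>> {"name": "send_rows", "arguments": {
  "moves": "0 0 0.028 0 0 0 1;0 0 0.056 0 0 0 1;0 0 0.083 0 0 0 1;0 0 0.111 0 0 0 1;0 0 0.139 0 0 0 1;0 0 0.167 0 0 0 1;0 0 0.194 0 0 0 1;0 0 0.2 0 0 0 1;0 0 0.2 0 0 0 1"
}}

```text
time: 13.02
eef_pos: [0.503, 0.0203, 0.1706]
tcp_rot: [0.877, -0.374, 0.293, -0.068]
contact_force: [-0.7, 0.6, 0.3]
opening: 1.005
finger_force: 0.0
```

Run:
```python
from h import *
go(*tool(.027+.0158,2.2))
```

```text
t 13.03 q [-0.16 -0.29  2.38 -0.03  0.44  2.24] pos [0.503  0.0203 0.1706] F [-0.7  0.6  0.3] Ftool [-0.7 -0.1 -0.7] op 1.005 ff 0.0
row [ 0.0002 -0.0001 -0.0004] [ 0.0008 -0.0093 -0.0041] deg 0.1559167014716371
```

>>> {"name": "send_rows", "arguments": {
  "moves": "0 0 0 0 0 0 -1;0 0 0 0 0 0 -1;0 0 0 0 0 0 -1;0 0 0 0 0 0 -1;0 0 0 0 0 0 -1;0 0 0 0 0 0 -1"
}}

```text
time: 13.78
eef_pos: [0.5032, 0.0204, 0.1709]
tcp_rot: [0.877, -0.374, 0.293, -0.068]
contact_force: [-2.0, 2.3, 3.3]
opening: 0.677
finger_force: 84.6
```

>>> {"name": "send_rows", "arguments": {
  "moves": "0 0 -0.028 0 0 -0.0029 -1;0 0 -0.056 0 0 -0.0058 -1;0 0 -0.083 0 0 -0.0087 -1;0 0 -0.111 0 0 -0.0117 -1;0 0 -0.139 0 0 -0.0146 -1;0 0 -0.167 0 0 -0.0175 -1;0 0 -0.194 0 0 -0.0204 -1;0 0 -0.222 0 0 -0.0233 -1;0 0 -0.25 0 0 -0.0262 -1;0 0 -0.278 0 0 -0.0292 -1;0 0 -0.3 0 0 -0.0315 -1;0 0 -0.3 0 0 -0.0315 -1"
}}

```text
time: 15.28
eef_pos: [0.4999, 0.0206, 0.1763]
tcp_rot: [0.818, 0.489, 0.227, 0.198]
contact_force: [-0.7, 0.1, 2.8]
opening: 0.683
finger_force: 84.7
```

>>> {"name": "send_rows", "arguments": {
  "moves": "0 0 -0.028 0 0 -0.0029 -1;0 0 -0.056 0 0 -0.0058 -1;0 0 -0.083 0 0 -0.0087 -1;0 0 -0.111 0 0 -0.0117 -1;0 0 -0.139 0 0 -0.0146 -1;0 0 -0.167 0 0 -0.0175 -1;0 0 -0.194 0 0 -0.0204 -1;0 0 -0.222 0 0 -0.0233 -1;0 0 -0.24 0 0 -0.025 -1;0 0 -0.24 0 0 -0.025 -1"
}}

```text
time: 16.52
eef_pos: [0.4971, 0.0216, 0.1804]
tcp_rot: [0.262, 0.917, 0.031, 0.3]
contact_force: [-0.1, 2.6, 2.0]
opening: 0.68
finger_force: 84.9
```

Run:
```python
from h import *
go(*tool(.027+.0271,2.2-.54*2*np.pi));go(*tool(.027+.068,2.2-.54*2*np.pi))
```

```text
t 16.52 q [-0.16 -0.33  2.39 -0.03  0.47 -1.15] pos [0.4971 0.0216 0.1804] F [-0.1  2.6  2. ] Ftool [ 0.3  2.6 -2. ] op 0.68 ff 84.86847996711731
row [-0.0001  0.0002 -0.0009] [-0.0001  0.0067 -0.003 ] deg 0.34793121669124083
t 16.52 q [-0.16 -0.33  2.39 -0.03  0.47 -1.15] pos [0.4971 0.0216 0.1804] F [-0.1  2.6  2. ] Ftool [ 0.3  2.6 -2. ] op 0.68 ff 84.86847996711731
row [-0.0001  0.0002 -0.0009] [-0.0005  0.0066 -0.2075] deg 0.34793121669124083
```

>>> {"name": "send_rows", "arguments": {
  "moves": "0 0 -0.028 0 0 -0.003 -1;0 0 -0.05 0 0 -0.006 -1;0 0 -0.05 0 0 -0.015 -1;0 0 -0.05 0 0 -0.025 -1;0 0 -0.05 0 0 -0.025 -1"
}}

```text
time: 17.15
eef_pos: [0.4938, 0.0219, 0.1842]
tcp_rot: [0.115, 0.947, -0.017, 0.3]
contact_force: [0.7, 0.7, 2.6]
opening: 0.685
finger_force: 85.6
```

Run:
```python
from h import *
from plant import ctrl
go(*tool(.027+.068+.007,2.2-.59*2*np.pi))
```

```text
t 17.15 q [-0.16 -0.35  2.39 -0.03  0.49 -1.47] pos [0.4938 0.0219 0.1842] F [0.7 0.7 2.6] Ftool [-1.9  1.  -1.8] op 0.685 ff 85.62230587005615
row [-0.0002 -0.     -0.0007] [-0.0052  0.0073 -0.2175] deg 0.2613112599683907
```

>>> {"name": "send_rows", "arguments": {
  "moves": "0 0 0 0 0 -0.05 -1;0 0 0 0 0 -0.1 -1;0 0 0 0 0 -0.15 -1;0 0 0 0 0 -0.2 -1;0 0 0 0 0 -0.24 -1;0 0 0 0 0 -0.24 -1"
}}

```text
time: 17.9
eef_pos: [0.4669, 0.0268, 0.2244]
tcp_rot: [0.114, 0.947, -0.017, 0.301]
contact_force: [-0.1, -0.2, -1.0]
opening: 0.683
finger_force: 85.7
```

Run:
```python
from h import *
from plant import ctrl
go(*tool(.027+.068+.007,2.2-.59*2*np.pi))
ims=[]
for k,(v,u) in {"side":(160,270),"top":(220,350)}.items():
    im=cv2.cvtColor(ctrl.read_camera(k)["image"],cv2.COLOR_RGB2BGR)[v-75:v+75,u-50:u+50];ims.append(cv2.resize(im,None,fx=4,fy=4,interpolation=cv2.INTER_CUBIC))
cv2.imwrite("pics/g3.png",np.hstack(ims))
```

```text
t 17.9 q [-0.15 -0.49  2.41 -0.02  0.61 -1.47] pos [0.4669 0.0268 0.2244] F [-0.1 -0.2 -1. ] Ftool [ 0.6 -0.3  0.8] op 0.683 ff 85.72115421295166
row [-0.0002  0.0003 -0.0004] [-0.0019  0.0067  0.0255] deg 0.19904832784065118
```

View pics/g3.png

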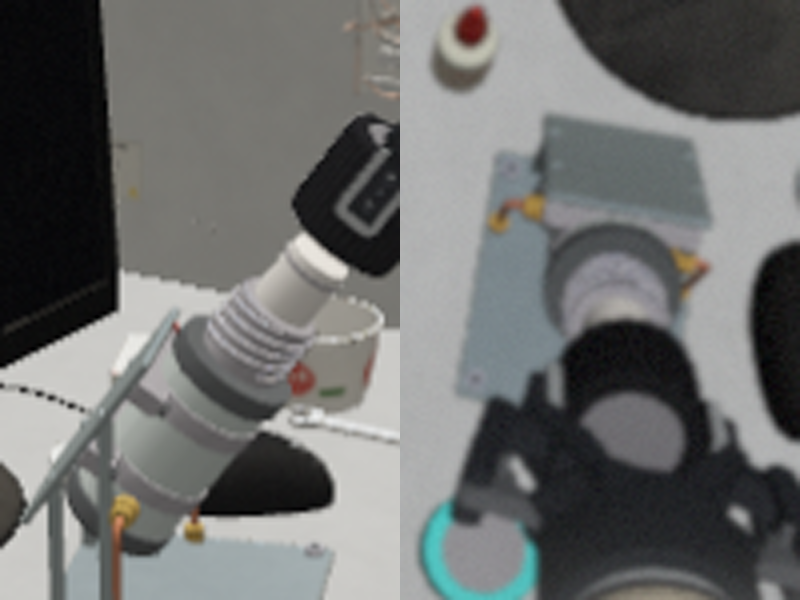

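The cap is clear of the white cartridge tip at (325,260). Next I compute the waypoints to the tray.

Run:
```python
from h import *
def down(a): # finger line angle
    y=np.array([np.cos(a),np.sin(a),0]);z=np.array([0,0,-1.]);return R.from_matrix(np.stack([np.cross(y,z),y,z],1))
D=down(.63)
from plant import ctrl
s=ctrl.get_state();R0=R.from_quat(s["tcp_rot"])
go(np.array([.46,.03,.26]),R0)
half=R0*R.from_rotvec(.5*(R0.inv()*D).as_rotvec())
go(np.array([.48,.18,.26]),half)
print(half.as_quat())
```

```text
t 18.0 q [-0.15 -0.49  2.41 -0.02  0.61 -1.47] pos [0.4667 0.0268 0.2233] F [ 1.4  0.5 -0.7] Ftool [-0.7  0.8  1.3] op 0.683 ff 85.72136878967285
row [0. 0. 0.] [-0.0749  0.0149 -0.1707] deg 0.0
t 18.0 q [-0.15 -0.49  2.41 -0.02  0.61 -1.47] pos [0.4667 0.0268 0.2233] F [ 1.4  0.5 -0.7] Ftool [-0.7  0.8  1.3] op 0.683 ff 85.72136878967285
row [0.02   0.0454 0.054 ] [ 7.000e-04  7.675e-01 -1.895e-01] deg 26.38248691894491
[ 0.29150013  0.94402663 -0.00857624  0.15416824]
```

>>> {"name": "send_rows", "arguments": {
  "moves": "0 0 0 0 0 -0.1 -1;0 0 0 -0.03 0.01 -0.17 -1;0.005 0.01 0.013 0 0.2 -0.19 -1;0.01 0.022 0.027 0 0.4 -0.19 -1;0.015 0.034 0.04 0 0.6 -0.19 -1;0.02 0.045 0.054 0 0.77 -0.19 -1;0.02 0.045 0.054 0 0.77 -0.19 -1"
}}

```text
time: 18.88
eef_pos: [0.4814, 0.1822, 0.2598]
tcp_rot: [0.29, 0.944, -0.009, 0.155]
contact_force: [-0.1, -0.6, -1.3]
opening: 0.685
finger_force: 85.9
```

```bash
cat >> h.py <<'E'
def down(a):
    y=np.array([np.cos(a),np.sin(a),0]);z=np.array([0,0,-1.]);return R.from_matrix(np.stack([np.cross(y,z),y,z],1))
E
python3 - <<'E'
from h import *
go(np.array([.552,.31,.15]),down(.63))
E
```

```text
t 18.88 q [ 0.24 -0.2   2.08 -0.2   1.02 -0.64] pos [0.4814 0.1822 0.2598] F [-0.1 -0.6 -1.3] Ftool [ 0.1 -0.6  1.2] op 0.685 ff 85.91518521308899
row [0.0201 0.0456 0.0543] [0.2352 0.6853 0.5562] deg 26.534458016470882
```

>>> {"name": "send_rows", "arguments": {
  "moves": "0.01 0.022 0.027 0.1 0.3 0.2 -1;0.02 0.0456 0.054 0.2352 0.685 0.45 -1;0.02 0.0456 0.0543 0.2352 0.685 0.556 -1;0.02 0.0456 0.0543 0.2352 0.685 0.556 -1;0.02 0.0456 0.0543 0.2352 0.685 0.556 -1"
}}

```text
time: 19.5
eef_pos: [0.5511, 0.3071, 0.1504]
tcp_rot: [0.454, 0.891, 0.0, 0.001]
contact_force: [0.6, 0.3, -0.2]
opening: 0.682
finger_force: 86.2
```

Run:
```python
from h import *
from plant import ctrl
go(np.array([.552,.31,.04]),down(.63))
ims=[]
for k,(v,u) in {"side":(275,260),"top":(215,205)}.items():
    im=cv2.cvtColor(ctrl.read_camera(k)["image"],cv2.COLOR_RGB2BGR)[v-100:v+100,u-66:u+66];ims.append(cv2.resize(im,None,fx=3,fy=3,interpolation=cv2.INTER_CUBIC))
cv2.imwrite("pics/g4.png",np.hstack(ims))
```

```text
t 19.5 q [ 0.35  0.28  1.76 -0.    1.09 -0.28] pos [0.5511 0.3071 0.1504] F [ 0.6  0.3 -0.2] Ftool [-0.1  0.7  0.2] op 0.682 ff 86.15358710289001
row [ 0.0001  0.0002 -0.0003] [0.0095 0.0116 0.5518] deg 0.13579480664420207
```

View pics/g4.png

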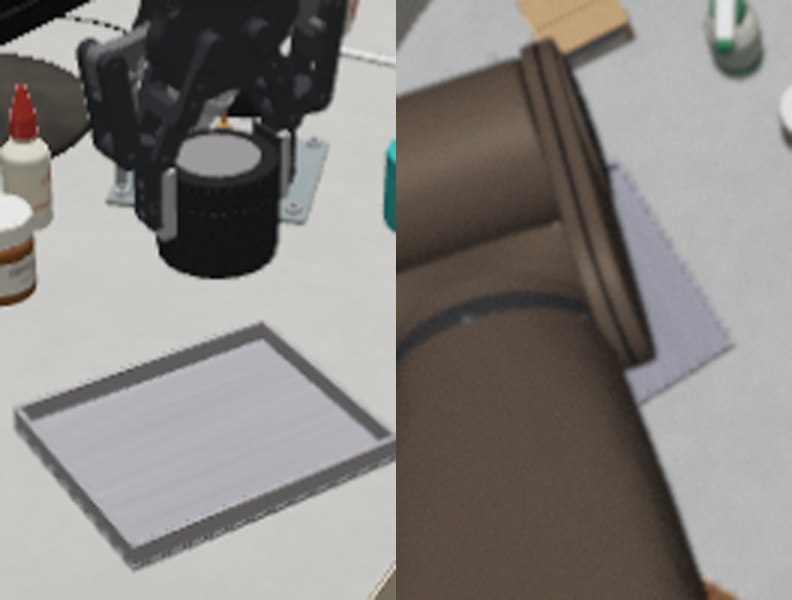

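The cap is held upright above the tray, at (218,205) in the side crop. Lowering it now.

>>> {"name": "send_rows", "arguments": {
  "moves": "0 0 0 0.01 0.011 0.15 -1;0 0 0 0.01 0.011 0.3 -1;0 0 0 0.01 0.011 0.42 -1;0 0 0 0.01 0.011 0.5 -1;0 0 0 0.01 0.011 0.54 -1;0 0 0 0.01 0.011 0.57 -1;0 0 0 0.01 0.011 0.57 -1;0 0 0 0.01 0.011 0.57 -1"
}}

```text
time: 20.6
eef_pos: [0.5525, 0.3111, 0.0372]
tcp_rot: [0.454, 0.891, 0.001, 0.001]
contact_force: [-0.4, -0.5, -0.9]
opening: 0.681
finger_force: 86.2
```

>>> {"name": "send_rows", "arguments": {
  "moves": "0 0 0 0 0 0.007 -1;0 0 0 0 0 0.013 -1;0 0 0 0 0 0.013 -1;0 0 0 0 0 0.013 -1"
}}

```text
time: 21.1
eef_pos: [0.552, 0.3109, 0.0338]
tcp_rot: [0.454, 0.891, 0.0, 0.0]
contact_force: [-0.6, -0.3, -0.6]
opening: 0.685
finger_force: 86.2
```

>>> {"name": "send_rows", "arguments": {
  "moves": "0 0 0 0 0 0.005 -1;0 0 0 0 0 0.01 -1;0 0 0 0 0 0.01 -1;0 0 0 0 0 0.01 -1"
}}

```text
time: 21.6
eef_pos: [0.5521, 0.311, 0.0323]
tcp_rot: [0.454, 0.891, 0.0, 0.0]
contact_force: [-2.0, -1.5, 2.0]
opening: 0.68
finger_force: 86.6
```

>>> {"name": "send_rows", "arguments": {
  "moves": "0 0 0 0 0 0.005 -1;0 0 0 0 0 0.007 -1;0 0 0 0 0 0.007 -1;0 0 0 0 0 0.007 -1"
}}

```text
time: 22.1
eef_pos: [0.5521, 0.311, 0.0322]
tcp_rot: [0.454, 0.891, 0.0, 0.0]
contact_force: [-5.7, -3.2, 9.9]
opening: 0.683
finger_force: 87.0
```

Contact with about 10 N. I relax the push slightly, then release and retreat.

>>> {"name": "send_rows", "arguments": {
  "moves": "0 0 0 0 0 -0.007 -1;0 0 0 0 0 -0.007 0.45;0 0 0 0 0 -0.007 0.45;0 0 0 0 0 -0.007 0.6;0 0 0 0 0 -0.007 1;0 0 0 0 0 -0.007 1;0 0 0 0 0 -0.007 1;0 0 0 0 0 -0.06 1;0 0 0 0 0 -0.15 1;0 0 0 0 0 -0.4 1;0 0 0 0 0 -0.7 1;0 0 0 0 0 -0.9 1"
}}

```text
time: 23.6
eef_pos: [0.5529, 0.3114, 0.2161]
tcp_rot: [0.454, 0.891, 0.003, 0.003]
contact_force: [1.3, -0.7, 0.4]
opening: 1.001
finger_force: 0.0
```

>>> {"name": "send_rows", "arguments": {
  "moves": "0 0 0 -0.6 -0.6 0 1;0 0 0 -0.6 -0.6 0 1;0 0 0 -0.6 -0.6 0 1;0 0 0 -0.6 -0.6 0 1;0 0 0 -0.6 -0.6 0 1;0 0 0 -0.6 -0.6 0 1;0 0 0 -0.6 -0.6 0 1"
}}

```text
time: 24.48
eef_pos: [0.5252, 0.1443, 0.2104]
tcp_rot: [0.454, 0.891, 0.0, 0.0]
contact_force: [0.5, -0.5, 0.2]
opening: 0.997
finger_force: 0.0
```

Run:
```python
from h import *
from plant import ctrl
c=ctrl.read_camera("side");cv2.imwrite("pics/f.png",cv2.cvtColor(c["image"],cv2.COLOR_RGB2BGR))
s=ctrl.get_state();print(s["time"],s["eef_pos"],s["contact_force"],s["opening"])
```

```text
24.525 [0.52513797 0.14417387 0.21035021] [-0.34688153 -0.22043513 -0.13779622] 1.0007624306085734
```

View pics/f.png

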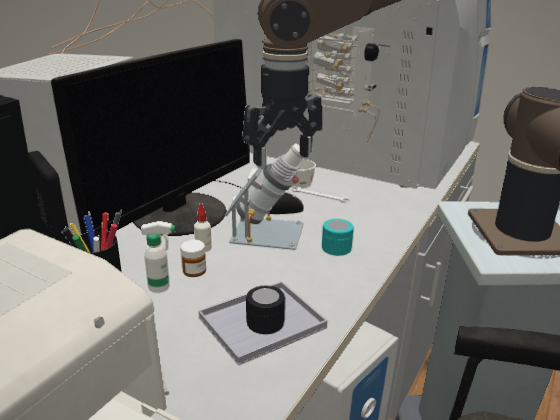

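The cap stands mouth down in the tray at (265,308). The bottle (203,232) and jar (193,258) have not moved, and the gripper is touching nothing.

```bash
python3 -c "
from plant import ctrl
print(ctrl.sign_off())"
```

```text
the job is handed in; nothing more can be done
None
```

The black cap is unscrewed and standing mouth down in the steel tray, the bottle and jar stayed where they were, and the job was handed in at about 24.5 s of the 64 s allowed.

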